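Switch off the amplifier and hold its service hatch open

ROBOT

A 7-joint arm with a two-finger parallel gripper is mounted at the origin on the work surface. World frame = base frame: x ahead of the robot, y to its left, z up, the work surface at z = 0. Lengths are in mm, angles in rad, forces in N, time in s.
With the tool pointing down it reaches from about 400 to 875 mm from the base axis. Payload 4.4 kg.
Tool frame: the origin (TCP) lies at the very end of the fingers, on their centre line; the grasp point (between the pads) lies 19 mm behind it; y points along the fingers, z is the direction in which the jaws open and shut, and the axes are right-handed (so a half turn about y gives the same grasp; the last joint's range is limited). The gripper opens to 85 mm and grips with 20 to 120 N. Pads are 22 mm wide; open, the fingers measure 114 mm over their backs; the gripper's body (76 mm by 85 mm) begins 54 mm behind the grasp point. The pads swing forward as they close: fully open they stand 13 mm farther back than shut.
Start: joints at [1.25, 0.628, 0.038, 1.517, -0.027, 0.996, -0.02], TCP at [163.861, -629.021, 231.313] pointing down, gripper open.
Joint ranges: [-3.06, 3.06], [-0.37, 2.12], [-1.25, 1.32], [0.18, 2.47], [-1.1, 4.24], [0.23, 1.98], [-2.94, 2.94]. Speed limits (rad/s): [2.57, 2.57, 3.14, 3.14, 3.14, 3.14, 3.14].

INTERFACE

Orientations are given as [roll, pitch, yaw] about the fixed x, y, z axes, in that order (R = Rz(yaw) Ry(pitch) Rx(roll)).
In Python, from cell import read_state, get_image, finish_job gives the robot as it stands. The module is installed in compiled form; this text tells all that it offers.
- The arm moves only by the tool servo_tool, never from a script. Its argument "increments" is a list of rows, each an object of numbers: "dx", "dy", "dz": the shift along the world's x, y, z in cm; "ax", "ay", "az": the turn, a rotation vector about the world's x, y, z in rad; "claw": the closure, from -1 (fully open) to 1 (shut). A call has 1 to 8 rows; each row is the pose to reach, as a shift and turn from the pose commanded when the call began; what a row does not reach only later rows make up. A row lasts 1/12 s, in which the tool goes at most 41.7 mm and 7.16 degrees, less where a joint would pass 70% of its speed; a pose out of reach is approached as far as the arm can. A call with a gripper value outside its range is refused whole. The fingers move at their own pace and stop on an object; the grip force is fixed at half the most. Time passes only in rows, so rows that repeat a pose let the fingers close. It gives the time, the measured TCP pose, the force and the opening at its end, in the units of the state.
- read_state(): the state, without advancing time (a new reading comes with each control period).
- get_image(name): name is "side" or "top" or "wrist"; returns a dict with "color" (384x512x3 uint8, red, green, blue), "fov_y" (degrees; the focal length in pixels is half the picture's height over the tangent of half this angle, whatever the lens; pixels are square), "cx", "cy" (the principal point, pixels), "R" (3x3) and "t" (3): a world point X has camera coordinates R X + t. Camera axes: x right, y down, z forward; pixel columns grow to the right and rows downward; lengths in mm; the calibration is good to about 2 mm. A picture is of the moment at which its call begins. There is no depth.
- finish_job(): hands the job in, once; it reports no verdict.
The state is a dict: "clock": time; "qpos": joint angles; "qd": joint speeds; "tau": joint torques, N m; "eef_pos": TCP position; "tool_rot": TCP orientation; "force": force on the tool from outside, world axes, zero at the start; "torque": the same for the moment, N m; "width": finger opening in mm.
Only numpy, scipy, OpenCV 4.12 (cv2) and the standard library are available. Lean on these libraries where they do the work, as an engineer would, in place of code of your own. Each camera call takes 0.05 s, during which the arm holds its last target.

TASK

Switch the home-built amplifier off by pushing its toggle lever over to the back, as far as it goes, and only then lift the hatch over its circuit board by the bar handle and hold it open at 60 degrees from shut (about 5 degrees either way), so the board can be inspected. The hatch falls shut by itself, so finish while still holding it there steadily with the gripper. Never let it swing back to upright, where it would strike the glass valves, and leave the meter, screwdriver and loose capacitor where they are.

Things in the scene. Friction and masses are not known exactly. Their poses are not given: they have to be found in the camera images.
- amp: Amplifier fixed on the table: yellow chassis, wooden cheeks, 400 mm square; deck 75 mm, cheeks 95 mm high. Origin on the table, mid-width, 170 mm behind the yellow front face; x to its back (away from the robot), y to its left, z up; turned up to 0.35 rad. Hatch mid front, toggle front right (-y). Heat sinks, tops 120 mm above the table, fill x -12 to 178 mm at y +-85 to +-165 mm.
- hatch (a joint): Angle of the hatch, rad: 0 shut (flat on the deck), growing as its front edge is lifted; 60 degrees is 1.047, upright 1.571. It swings freely about a hinge along its back edge and falls shut when let go. Aluminium plate, 156 mm from hinge to front edge, 155 mm wide, 4 mm thick, 0.2 to 0.4 kg.
- hatch_bar (a point): Middle of the hatch's handle: straight round steel bar, 10 mm diameter, 100 mm long, along the amplifier's y, on slanting legs at its ends (90 mm free between them). Hatch shut: 121 mm above the table, 40 mm above the hatch's face, 12 mm in front of its edge. Can be pinched across (fingers closing along the amplifier's x); it turns between the fingers as the hatch swings.
- hatch_hinge (a point): Middle of the hatch's hinge line, 79 mm above the table; the line is parallel to the amplifier's y. With the hatch shut the bar's centre is 168 mm in front of it (along the amplifier's -x) and 42 mm higher.
- switch (a joint): Angle of the toggle lever, rad: 0 leaning 0.5 rad from vertical to the amplifier's front (on), 1.0 leaning 0.5 rad to its back (off, the stop). Starts at 0 to 0.15; it stays where it is left; about 1 N at the tip moves it.
- switch_tip (a point): Centre of the ball (13 mm diameter) at the tip of the steel toggle lever (8 mm thick), 44 mm from its pivot; 125 mm to 131 mm above the table.
- switch_pivot (a point): Pivot of the toggle lever, 87 mm above the table (12 mm above the deck); the lever swings in the amplifier's x-z plane.
- valves (a point): Midway between the tops of the two glass valves, 177 mm above the table and 57 mm behind the hinge line; they stand 42 mm either side (along the amplifier's y), 34 mm diameter. Behind them a black transformer, 150 mm high.
- meter: Test meter, grey box 150 x 95 x 38 mm (44 mm with its dial), lying on the table left (+y) of the amplifier; origin in the middle of its underside. Leave alone.
- driver: Screwdriver 170 mm long, lying on the table to the right of the amplifier. Leave alone.
- can_center (a point): Centre of a loose blue capacitor can standing on the deck at front left, 32 mm diameter, 42 mm high. Leave alone.

How it is judged (in metres and radians):
On the way:
1. the toggle is thrown to the back while the hatch is shut (value of joint switch above 0.85 rad and value of joint hatch below 0.08 rad), for 0.2 s.
At the end, for the whole second after the job is handed in: The toggle is at its back stop (above 0.85 rad of 1.0), the hatch stands still (under 0.08 rad/s) at 60 +-7 degrees (0.925 to 1.169 rad), the gripper's fingers are in contact with it (over 0.2 N) and no loose thing props it; this holds through the last second (value of joint switch above 0.85 rad and value of joint hatch between 0.925 and 1.169 rad and velocity of joint hatch between -0.08 and 0.08 rad/s and contact force between hatch and the fingers above 0.2 N and contact force between hatch and meter below 0.1 N and contact force between hatch and driver below 0.1 N and contact force between hatch and can below 0.1 N); the arm keeps its last pose, push and grip.
It fails at once if the hatch is lifted (over 0.15 rad) before the amplifier is switched off (value of joint hatch above 0.15 rad and value of joint switch below 0.8 rad).
It fails at once if the hatch reaches upright and strikes the valves (value of joint hatch above 1.57 rad).
It fails at once if the meter, screwdriver or loose capacitor is moved more than 30 mm (distance of any of meter, driver, can_center from where it was at the start of the episode above 0.03 m).
It also fails if it takes over 51 s, if anything falls off the work surface, if the arm or the gripper's body presses on something with over 40 N, if the wrist force passes 120 N, or if a joint passes its speed limit or range.

## Working session

There is one attempt and no reset: what is moved stays moved. The work goes in short steps, Python scripts to look and compute and a tool call to move; the robot and the scene stay as the last step left them, time stands still between calls to the robot, and variables do not carry over. Pictures are saved under pics/ and viewed, and the job is handed in when it is done.

Besides the shell and the picture viewer there is one more tool, called after "Emit:" by a JSON object that holds its "op" and its "data". servo_tool: Moves the arm, as the interface text tells. Its arguments: {"type":"object","properties":{"increments":{"type":"array","items":{"type":"object","properties":{"dx":{"type":"number"},"dy":{"type":"number"},"dz":{"type":"number"},"ax":{"type":"number"},"ay":{"type":"number"},"az":{"type":"number"},"claw":{"type":"number"}}}}},"required":["increments"]}

```bash
mkdir -p pics; python3 - <<'E'
from cell import *
import cv2,numpy as np
print(read_state())
for n in ["side","top","wrist"]:
    im=get_image(n); cv2.imwrite(f"pics/{n}0.png",im["color"][:,:,::-1])
    R=np.array(im["R"]);t=np.array(im["t"]);print(n,im["fov_y"],im["cx"],im["cy"],R.tolist(),t.tolist(),-R.T@t)
    np.savez(f"pics/{n}0.npz",**im)
E
```

```text
{'clock': 0.0, 'qpos': array([ 1.25019942,  0.62932487,  0.03843251,  1.51838817, -0.0270031 ,
        0.99627772, -0.01998301]), 'qd': array([-0.00059009, -0.00100546, -0.00035312,  0.00108334,  0.00111609,
        0.00071429, -0.00092011]), 'tau': array([-4.27923387e-04, -5.63399506e+01,  1.22637190e+00, -1.93448961e+01,
        1.10356836e-02,  1.05149823e-02, -1.84406943e-06]), 'eef_pos': array([ 163.70764243, -628.39851781,  230.39623436]), 'tool_rot': array([-1.57267671e+00, -1.58631997e-05, -2.88677324e+00]), 'force': array([ 0.60882035, -0.37451294,  0.25031042]), 'torque': array([ 0.00411547, -0.00386496,  0.02280525]), 'width': 85.34518441855487}
side 45.41563067637807 260.6169906875378 189.26195052659196 [[-0.9749300729438735, -0.2225077179336179, 0.0012916383501432316], [-0.12001198406573269, 0.5209334121938177, -0.8451186329390167], [0.18737256082537895, -0.824086582538558, -0.5345772422481715]] [656.8134820270395, 170.84720046373505, 1038.426507731096] [466.27829346 912.89940587 698.6569658 ]
top 45.010771300852554 252.19756566598525 192.7033006933659 [[0.024101807231887627, -0.9997089063286021, 0.001097950557634179], [-0.9977097088606767, -0.024123012459638556, -0.06319348949865047], [0.06320158014876576, 0.00042764137100616403, -0.9980006900746896]] [20.015954080791843, 657.7695268946368, 1114.509257062884] [ 585.34187637   35.40089979 1153.82578281]
wrist 62.8810503959284 254.39430563107646 186.41927807076996 [[0.25176379110313857, -0.967788131424157, -0.001061208705228545], [-0.9300111841830059, -0.24223944927774807, 0.2764041361994048], [-0.2677577091026533, -0.06860161724153538, -0.96104090824894]] [-648.8141572027309, -35.86779866771982, 377.7182490590785] [ 231.12743108 -610.69115389  372.22816981]
```

View pics/side0.png

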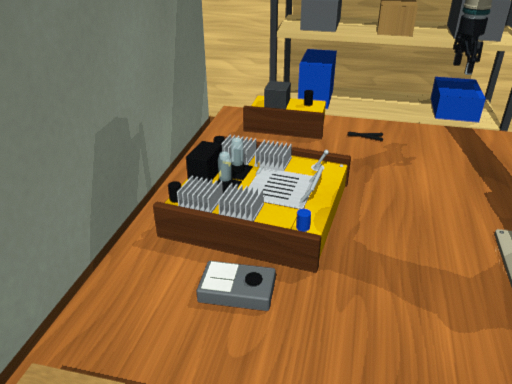

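View pics/top0.png

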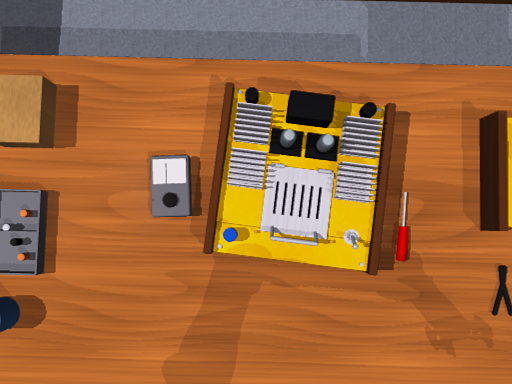

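```bash
python3 - <<'E'
import cv2
a=cv2.imread("pics/top0.png")[75:285,195:415]
cv2.imwrite("pics/topz.png",cv2.resize(a,None,fx=2.8,fy=2.8,interpolation=cv2.INTER_CUBIC))
a=cv2.imread("pics/side0.png")[130:270,150:360]
cv2.imwrite("pics/sidez.png",cv2.resize(a,None,fx=3.8,fy=3.8,interpolation=cv2.INTER_CUBIC))
E
```

```text
(no output)
```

View pics/topz.png

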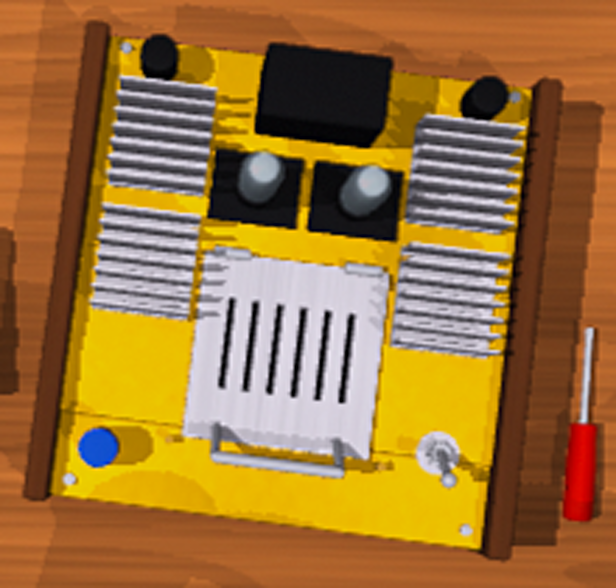

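View pics/sidez.png

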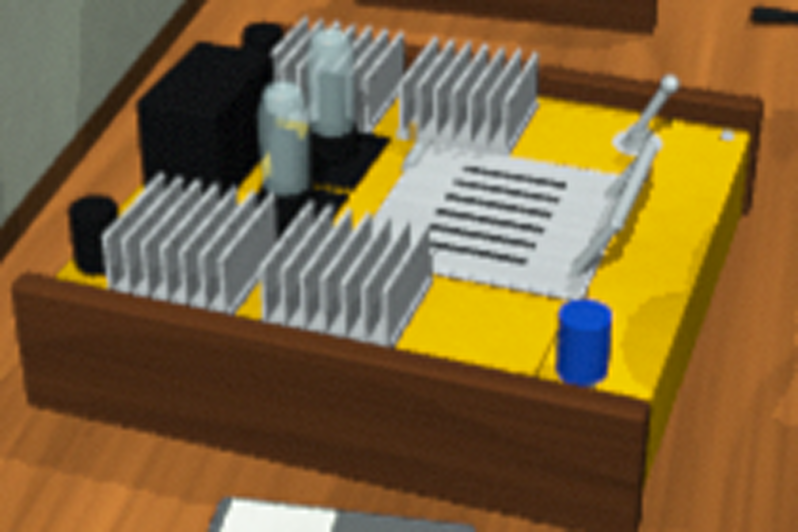

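```bash
cat > h.py <<'E'
import numpy as np
def ray(n,u,v):
    d=np.load(f"pics/{n}.npz");f=192/np.tan(np.radians(d["fov_y"])/2)
    r=d["R"].T@np.array([(u-d["cx"])/f,(v-d["cy"])/f,1]);return -d["R"].T@d["t"],r
def onz(n,u,v,z):
    o,r=ray(n,u,v);return o+r*(z-o[2])/r[2]
def two(n1,p1,n2,p2):
    o1,r1=ray(n1,*p1);o2,r2=ray(n2,*p2)
    A=np.stack([r1,-r2],1);s=np.linalg.lstsq(A,o2-o1,rcond=None)[0]
    a=o1+s[0]*r1;b=o2+s[1]*r2;return (a+b)/2,np.linalg.norm(a-b)
def proj(n,X):
    d=np.load(f"pics/{n}.npz");f=192/np.tan(np.radians(d["fov_y"])/2)
    c=d["R"]@X+d["t"];return f*c[0]/c[2]+d["cx"],f*c[1]/c[2]+d["cy"]
E
python3 - <<'E'
from h import *
zt=lambda u,v:(195+(u+.5)/2.8-.5,75+(v+.5)/2.8-.5)
zs=lambda u,v:(150+(u+.5)/3.8-.5,130+(v+.5)/3.8-.5)
np.set_printoptions(precision=1,suppress=True)
P={}
for k,(u,v,z) in dict(fl=(24,495,95),bl=(85,22,95),fr=(510,557,95),br=(562,82,95),barL=(213,460,121),barR=(343,472,121),tip=(449,480,126),base=(438,452,77),hfl=(184,435,81),hfr=(371,460,81),hbl=(203,250,79),hbr=(388,268,79),dfl=(52,492,75),dfr=(484,549,75)).items():
    P[k]=onz("top0",*zt(u,v),z);print(k,P[k])
a=lambda p,q:np.arctan2(*(P[q]-P[p])[[1,0]])
print(a("fl","bl"),a("fr","br"),a("barR","barL")-np.pi/2,a("dfr","dfl")-np.pi/2,a("hbr","hbl")-np.pi/2)
print("tip",two("top0",zt(449,480),"side0",zs(670,84)))
print("barR",two("top0",zt(343,470),"side0",zs(654,148)))
print("barL",two("top0",zt(213,459),"side0",zs(580,268)))
E
```

```text
fl [516.  143.8  95. ]
bl [907.4 105.2  95. ]
fr [ 475.7 -250.8   95. ]
br [ 866.5 -291.1   95. ]
barL [548.9  -7.8 121. ]
barR [ 541.9 -111.   121. ]
tip [ 537.9 -193.9  126. ]
base [ 558.4 -195.5   77. ]
hfl [567.4  14.9  81. ]
hfr [ 550.6 -139.5   81. ]
hbl [721.4   2.5  79. ]
hbr [ 710.1 -151.8   79. ]
dfl [517.7 122.7  75. ]
dfr [ 479.6 -234.7   75. ]
-0.09833212732285307 -0.10270833694898951 -0.06760655762879009 -0.10631330126104888 -0.07334061245784085
tip (array([ 538. , -194. ,  125.4]), np.float64(0.3614220973627426))
barR (array([ 541.6, -111.4,  118.9]), np.float64(3.6745966638135985))
barL (array([560.4,  -7.5,  86.8]), np.float64(24.060361475672686))
```

Emit:
{"op": "servo_tool", "data": {"increments": [{"dx": 2, "dy": 2.7, "az": 0.07, "claw": 1}, {"dx": 4.2, "dy": 5.4, "az": 0.15, "claw": 1}, {"dx": 6.4, "dy": 8.2, "az": 0.23, "claw": 1}, {"dx": 8.5, "dy": 11, "az": 0.3, "claw": 1}, {"dx": 10.6, "dy": 13.7, "az": 0.38, "claw": 1}, {"dx": 12.8, "dy": 16.5, "az": 0.45, "claw": 1}, {"dx": 14.9, "dy": 19.2, "az": 0.53, "claw": 1}, {"dx": 17, "dy": 22, "az": 0.61, "claw": 1}]}}

```text
invalid input at $.increments[0]: expected keys dx, dy, dz, ax, ay, az, claw
```

Emit:
{"op": "servo_tool", "data": {"increments": [{"dx": 2, "dy": 2.7, "az": 0.07, "claw": 1}, {"dx": 4.2, "dy": 5.4, "az": 0.15, "claw": 1}, {"dx": 6.4, "dy": 8.2, "az": 0.23, "claw": 1}, {"dx": 8.5, "dy": 11, "az": 0.3, "claw": 1}, {"dx": 10.6, "dy": 13.7, "az": 0.38, "claw": 1}, {"dx": 12.8, "dy": 16.5, "az": 0.45, "claw": 1}, {"dx": 14.9, "dy": 19.2, "az": 0.53, "claw": 1}, {"dx": 16.9, "dy": 21.8, "az": 0.61, "claw": 1}]}}

```text
invalid input at $.increments[0]: expected keys dx, dy, dz, ax, ay, az, claw
```

Emit:
{"op": "servo_tool", "data": {"increments": [{"claw": 1}, {"claw": 1}]}}

```text
invalid input at $.increments[0]: expected keys dx, dy, dz, ax, ay, az, claw
```

Emit:
{"op": "servo_tool", "data": {"increments": [{"dx": 4, "dy": 5.4, "dz": 0, "ax": 0, "ay": 0, "az": 0.15, "claw": 1}, {"dx": 8.5, "dy": 11, "dz": 0, "ax": 0, "ay": 0, "az": 0.3, "claw": 1}, {"dx": 12.8, "dy": 16.5, "dz": 0, "ax": 0, "ay": 0, "az": 0.45, "claw": 1}, {"dx": 17, "dy": 22, "dz": 0, "ax": 0, "ay": 0, "az": 0.61, "claw": 1}, {"dx": 17, "dy": 22, "dz": 0, "ax": 0, "ay": 0, "az": 0.61, "claw": 1}, {"dx": 17, "dy": 22, "dz": 0, "ax": 0, "ay": 0, "az": 0.61, "claw": 1}, {"dx": 17, "dy": 22, "dz": 0, "ax": 0, "ay": 0, "az": 0.61, "claw": 1}, {"dx": 17, "dy": 22, "dz": 0, "ax": 0, "ay": 0, "az": 0.61, "claw": 1}]}}

```text
clock: 0.82
eef_pos: [339.0, -402.6, 231.4]
tool_rot: [-1.571, 0.005, -2.266]
force: [-0.2, 0.7, 0.2]
width: 0.0
```

Emit:
{"op": "servo_tool", "data": {"increments": [{"dx": 4, "dy": 5.4, "dz": 0, "ax": 0, "ay": 0, "az": 0.15, "claw": 1}, {"dx": 8.5, "dy": 11, "dz": 0, "ax": 0, "ay": 0, "az": 0.3, "claw": 1}, {"dx": 12.8, "dy": 16.5, "dz": 0, "ax": 0, "ay": 0, "az": 0.45, "claw": 1}, {"dx": 16.9, "dy": 21.8, "dz": 0, "ax": 0, "ay": 0, "az": 0.61, "claw": 1}, {"dx": 16.9, "dy": 21.8, "dz": 0, "ax": 0, "ay": 0, "az": 0.61, "claw": 1}, {"dx": 16.9, "dy": 21.8, "dz": 0, "ax": 0, "ay": 0, "az": 0.61, "claw": 1}, {"dx": 16.9, "dy": 21.8, "dz": 0, "ax": 0, "ay": 0, "az": 0.61, "claw": 1}, {"dx": 16.9, "dy": 21.8, "dz": 0, "ax": 0, "ay": 0, "az": 0.61, "claw": 1}]}}

```text
clock: 1.48
eef_pos: [507.0, -184.7, 231.5]
tool_rot: [-1.567, 0.004, -1.658]
force: [0.3, 0.7, 1.1]
width: 0.2
```

```bash
cat > snap.py <<'E'
import sys,cv2,numpy as np
from cell import *
tag=sys.argv[1]
s=read_state();print({k:np.round(s[k],3).tolist() for k in("clock","eef_pos","tool_rot","force","width","qpos")})
for n in sys.argv[2:]:
    im=get_image(n);np.savez(f"pics/{n}{tag}.npz",**im);cv2.imwrite(f"pics/{n}{tag}.png",im["color"][:,:,::-1])
E
python3 snap.py 1 wrist top
```

```text
{'clock': 1.483, 'eef_pos': [507.045, -184.661, 231.54], 'tool_rot': [-1.567, 0.004, -1.658], 'force': [0.262, 0.749, 1.149], 'width': 0.217, 'qpos': [0.529, 0.485, -0.336, 1.822, 0.197, 0.865, 0.014]}
```

View pics/wrist1.png

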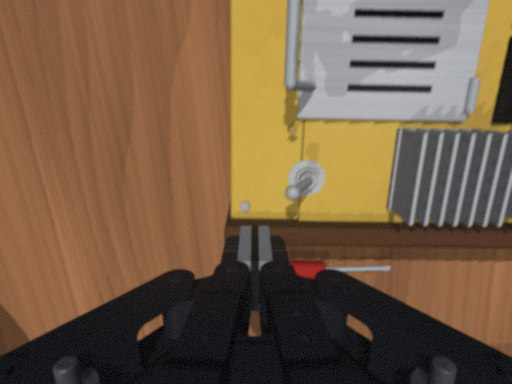

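```bash
python3 - <<'E'
from h import *
np.set_printoptions(precision=1,suppress=True)
print(onz("wrist1",293,192,126),onz("wrist1",291,86,121), onz("wrist1",309,178,77),onz("wrist1",231,10,75),onz("wrist1",232,218,75))
E
```

```text
[ 538.1 -192.6  126. ] [ 541.7 -109.2  121. ] [ 559.6 -195.1   77. ] [499.5 -42.   75. ] [ 480.2 -230.7   75. ]
```

Emit:
{"op": "servo_tool", "data": {"increments": [{"dx": -0.4, "dy": -0.5, "dz": -4, "ax": 0, "ay": 0, "az": -0.014, "claw": 1}, {"dx": -0.4, "dy": -0.5, "dz": -8, "ax": 0, "ay": 0, "az": -0.014, "claw": 1}, {"dx": -0.4, "dy": -0.5, "dz": -11.5, "ax": 0, "ay": 0, "az": -0.014, "claw": 1}, {"dx": -0.4, "dy": -0.5, "dz": -11.5, "ax": 0, "ay": 0, "az": -0.014, "claw": 1}, {"dx": -0.4, "dy": -0.5, "dz": -11.5, "ax": 0, "ay": 0, "az": -0.014, "claw": 1}]}}

```text
clock: 2.0
eef_pos: [496.7, -197.4, 115.2]
tool_rot: [-1.575, 0.0, -1.683]
force: [-0.6, -1.0, 0.5]
width: 0.0
```

Emit:
{"op": "servo_tool", "data": {"increments": [{"dx": 1, "dy": -0.1, "dz": 0, "ax": 0, "ay": 0, "az": 0, "claw": 1}, {"dx": 2, "dy": -0.2, "dz": 0, "ax": 0, "ay": 0, "az": 0, "claw": 1}, {"dx": 3, "dy": -0.3, "dz": 0, "ax": 0, "ay": 0, "az": 0, "claw": 1}, {"dx": 4, "dy": -0.4, "dz": 0, "ax": 0, "ay": 0, "az": 0, "claw": 1}, {"dx": 4.5, "dy": -0.45, "dz": 0, "ax": 0, "ay": 0, "az": 0, "claw": 1}, {"dx": 4.5, "dy": -0.45, "dz": 0, "ax": 0, "ay": 0, "az": 0, "claw": 1}]}}

```text
clock: 2.5
eef_pos: [546.0, -202.6, 118.9]
tool_rot: [-1.566, -0.002, -1.683]
force: [-1.8, -1.4, 1.5]
width: 0.1
```

```bash
python3 snap.py 2 wrist side
```

```text
{'clock': 2.5, 'eef_pos': [545.957, -202.641, 118.901], 'tool_rot': [-1.566, -0.002, -1.683], 'force': [-1.789, -1.409, 1.464], 'width': 0.094, 'qpos': [0.476, 0.685, -0.267, 1.814, 0.273, 0.673, -0.058]}
```

View pics/wrist2.png

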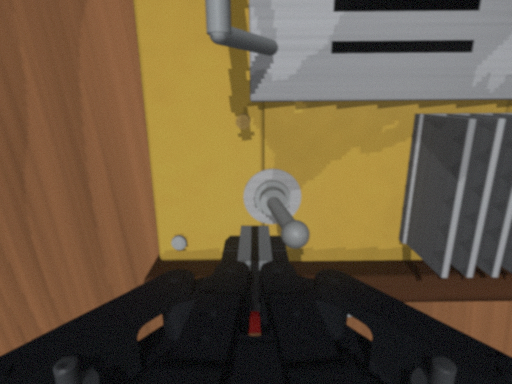

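View pics/side2.png

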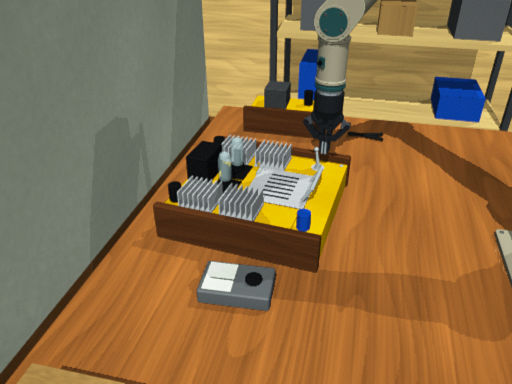

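Emit:
{"op": "servo_tool", "data": {"increments": [{"dx": 0.4, "dy": 0.3, "dz": 0, "ax": 0, "ay": 0, "az": 0, "claw": 1}, {"dx": 0.8, "dy": 0.3, "dz": 0, "ax": 0, "ay": 0, "az": 0, "claw": 1}, {"dx": 1.2, "dy": 0.3, "dz": 0, "ax": 0, "ay": 0, "az": 0, "claw": 1}, {"dx": 1.2, "dy": 0.3, "dz": 0, "ax": 0, "ay": 0, "az": 0, "claw": 1}]}}

```text
clock: 2.93
eef_pos: [556.6, -196.8, 116.1]
tool_rot: [-1.571, 0.001, -1.68]
force: [-0.4, 0.2, -0.7]
width: -0.2
```

Emit:
{"op": "servo_tool", "data": {"increments": [{"dx": 0.3, "dy": 0, "dz": 0, "ax": 0, "ay": 0, "az": 0, "claw": 1}, {"dx": 0.5, "dy": 0, "dz": 0, "ax": 0, "ay": 0, "az": 0, "claw": 1}, {"dx": 0.5, "dy": 0, "dz": 0, "ax": 0, "ay": 0, "az": 0, "claw": 1}]}}

```text
clock: 3.18
eef_pos: [560.1, -197.2, 115.9]
tool_rot: [-1.573, 0.0, -1.681]
force: [-3.2, 0.8, 0.4]
width: 0.4
```

```bash
python3 snap.py 3 wrist
```

```text
{'clock': 3.183, 'eef_pos': [560.069, -197.247, 115.884], 'tool_rot': [-1.573, 0.0, -1.681], 'force': [-3.186, 0.813, 0.409], 'width': 0.39, 'qpos': [0.459, 0.706, -0.267, 1.776, 0.269, 0.699, -0.065]}
```

View pics/wrist3.png

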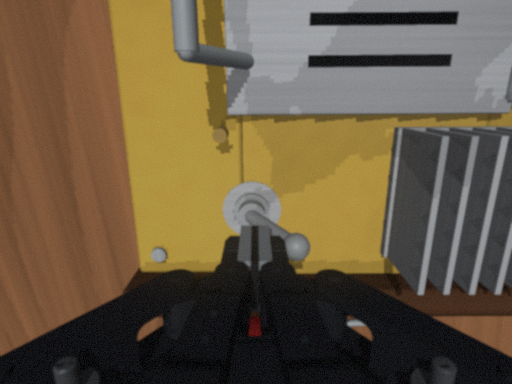

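Force is rising; press a bit further to confirm the stop.

Emit:
{"op": "servo_tool", "data": {"increments": [{"dx": 0.3, "dy": 0, "dz": 0, "ax": 0, "ay": 0, "az": 0, "claw": 1}, {"dx": 0.5, "dy": 0, "dz": 0, "ax": 0, "ay": 0, "az": 0, "claw": 1}, {"dx": 0.5, "dy": 0, "dz": 0, "ax": 0, "ay": 0, "az": 0, "claw": 1}, {"dx": 0.5, "dy": 0, "dz": 0, "ax": 0, "ay": 0, "az": 0, "claw": 1}]}}

```text
clock: 3.57
eef_pos: [560.9, -197.3, 115.4]
tool_rot: [-1.581, -0.0, -1.681]
force: [-10.2, 2.0, 4.2]
width: -0.2
```

```bash
python3 snap.py 4 wrist side; python3 - <<'E'
from h import *
print(onz("wrist4",297,246,126))
E
```

```text
{'clock': 3.567, 'eef_pos': [560.916, -197.304, 115.437], 'tool_rot': [-1.581, -0.0, -1.681], 'force': [-10.201, 1.956, 4.228], 'width': -0.193, 'qpos': [0.456, 0.71, -0.266, 1.766, 0.269, 0.711, -0.066]}
[ 580.42999226 -195.26882693  126.        ]
```

View pics/wrist4.png

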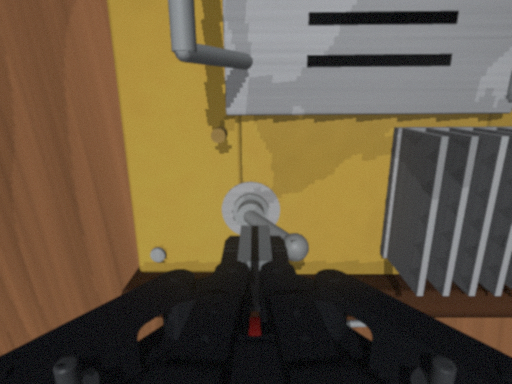

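Emit:
{"op": "servo_tool", "data": {"increments": [{"dx": -2, "dy": 0.2, "dz": 0, "ax": 0, "ay": 0, "az": 0, "claw": 1}, {"dx": -4, "dy": 0.4, "dz": 0, "ax": 0, "ay": 0, "az": 0, "claw": 1}, {"dx": -4, "dy": 0.4, "dz": 4, "ax": 0, "ay": 0, "az": 0, "claw": 1}, {"dx": -4, "dy": 0.4, "dz": 8, "ax": 0, "ay": 0, "az": 0, "claw": 1}, {"dx": -4, "dy": 0.4, "dz": 12, "ax": 0, "ay": 0, "az": 0, "claw": 1}, {"dx": -3, "dy": 4, "dz": 12, "ax": 0, "ay": 0, "az": 0, "claw": -1}, {"dx": -2.5, "dy": 8, "dz": 12, "ax": 0, "ay": 0, "az": 0, "claw": -1}, {"dx": -2.4, "dy": 12, "dz": 12, "ax": 0, "ay": 0, "az": 0, "claw": -1}]}}

```text
clock: 4.33
eef_pos: [544.5, -77.0, 238.0]
tool_rot: [-1.564, 0.001, -1.684]
force: [0.7, 1.5, 0.7]
width: 35.5
```

Emit:
{"op": "servo_tool", "data": {"increments": [{"dx": 0, "dy": 1.8, "dz": 0, "ax": 0, "ay": 0, "az": 0, "claw": -1}, {"dx": 0, "dy": 1.8, "dz": 0, "ax": 0, "ay": 0, "az": 0, "claw": -1}, {"dx": 0, "dy": 1.8, "dz": 0, "ax": 0, "ay": 0, "az": 0, "claw": -1}, {"dx": 0, "dy": 1.8, "dz": 0, "ax": 0, "ay": 0, "az": 0, "claw": -1}]}}

```text
clock: 4.67
eef_pos: [542.5, -60.8, 236.5]
tool_rot: [-1.569, -0.001, -1.682]
force: [-0.3, -0.7, -0.4]
width: 83.3
```

```bash
python3 snap.py 5 wrist side
```

```text
{'clock': 4.667, 'eef_pos': [542.485, -60.846, 236.528], 'tool_rot': [-1.569, -0.001, -1.682], 'force': [-0.256, -0.654, -0.406], 'width': 83.269, 'qpos': [0.286, 0.488, -0.334, 1.799, 0.201, 0.887, -0.251]}
```

View pics/wrist5.png

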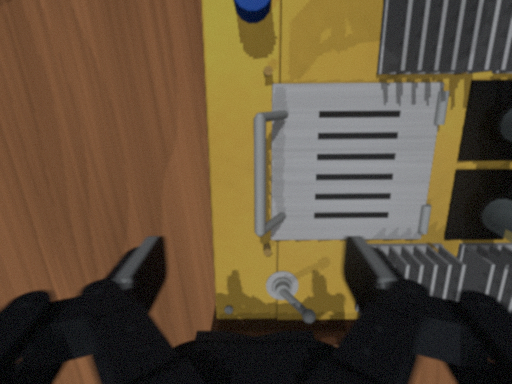

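View pics/side5.png

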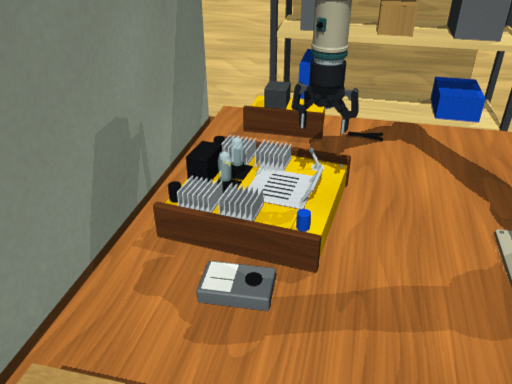

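```bash
python3 - <<'E'
from h import *
np.set_printoptions(precision=1,suppress=True)
L=onz("wrist5",261,117,121);R=onz("wrist5",260,232,121);M=(L+R)/2
a=onz("wrist5",441,107,79);b=onz("wrist5",425,219,79);H=(a+b)/2
hl=onz("wrist5",434,84,79);hr=onz("wrist5",428,239,79)
print(L,R,M,np.arctan2(L[0]-R[0],L[1]-R[1]));print(a,b,H,hl,hr)
e=np.array([.9948,-.102,0]);print((H-M)@e,M+e*168,onz("wrist5",309,316,126))
E
```

```text
[553.4  -7.7 121. ] [ 542.  -107.1  121. ] [547.7 -57.4 121. ] 0.1145328605284186
[720.4 -20.   79. ] [ 710.  -130.7   79. ] [715.2 -75.3  79. ] [713.1   1.2  79. ] [ 714.  -153.6   79. ]
168.50960520394815 [714.8 -74.5 121. ] [ 579.1 -196.2  126. ]
```

Emit:
{"op": "servo_tool", "data": {"increments": [{"dx": 0.5, "dy": 0.3, "dz": -3.5, "ax": 0, "ay": 0, "az": 0.008, "claw": -1}, {"dx": 0.5, "dy": 0.3, "dz": -7, "ax": 0, "ay": 0, "az": 0.008, "claw": -1}, {"dx": 0.5, "dy": 0.3, "dz": -10, "ax": 0, "ay": 0, "az": 0.008, "claw": -1}, {"dx": 0.5, "dy": 0.3, "dz": -12, "ax": 0, "ay": 0, "az": 0.008, "claw": -1}, {"dx": 0.5, "dy": 0.3, "dz": -13.2, "ax": 0, "ay": 0, "az": 0.008, "claw": -1}, {"dx": 0.5, "dy": 0.3, "dz": -13.2, "ax": 0, "ay": 0, "az": 0.008, "claw": -1}, {"dx": 0.5, "dy": 0.3, "dz": -13.2, "ax": 0, "ay": 0, "az": 0.008, "claw": -1}]}}

```text
clock: 5.35
eef_pos: [546.7, -57.7, 103.9]
tool_rot: [-1.572, -0.0, -1.675]
force: [0.2, 0.1, 0.8]
width: 85.1
```

```bash
python3 snap.py 6 wrist side
```

```text
{'clock': 5.35, 'eef_pos': [546.719, -57.719, 103.874], 'tool_rot': [-1.572, -0.0, -1.675], 'force': [0.213, 0.071, 0.773], 'width': 85.112, 'qpos': [0.228, 0.676, -0.266, 1.907, 0.297, 0.598, -0.333]}
```

View pics/wrist6.png

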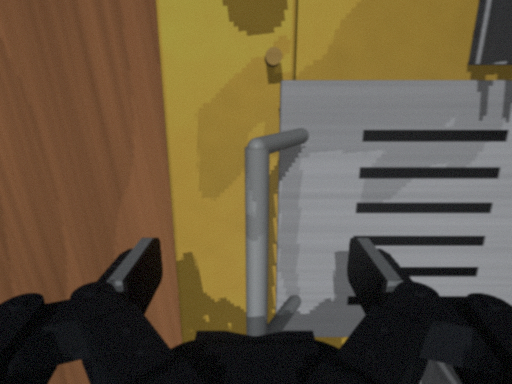

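View pics/side6.png

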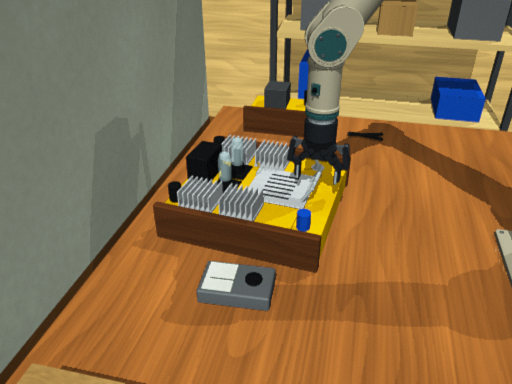

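Emit:
{"op": "servo_tool", "data": {"increments": [{"dx": 0.1, "dy": 0, "dz": -0.2, "ax": 0, "ay": 0, "az": 0, "claw": 1}, {"dx": 0.1, "dy": 0, "dz": -0.2, "ax": 0, "ay": 0, "az": 0, "claw": 1}, {"dx": 0.1, "dy": 0, "dz": -0.2, "ax": 0, "ay": 0, "az": 0, "claw": 1}, {"dx": 0.1, "dy": 0, "dz": -0.2, "ax": 0, "ay": 0, "az": 0, "claw": 1}, {"dx": 0.1, "dy": 0, "dz": -0.2, "ax": 0, "ay": 0, "az": 0, "claw": 1}, {"dx": 0.1, "dy": 0, "dz": -0.2, "ax": 0, "ay": 0, "az": 0, "claw": 1}, {"dx": 0.1, "dy": 0, "dz": -0.2, "ax": 0, "ay": 0, "az": 0, "claw": 1}, {"dx": 0.1, "dy": 0, "dz": -0.2, "ax": 0, "ay": 0, "az": 0, "claw": 1}]}}

```text
clock: 6.12
eef_pos: [547.6, -56.5, 102.6]
tool_rot: [-1.571, -0.0, -1.673]
force: [-1.1, -0.2, 4.7]
width: 8.0
```

```bash
python3 snap.py 7 wrist; python3 - <<'E'
import numpy as np
for d in range(0,61,5):
    t=np.radians(d); a=np.arctan2(42,168)
    s=168-173.17*np.cos(a+t); z=173.17*np.sin(a+t)-42
    print(d,np.round([s*.9948/10,-s*.102/10,z/10],2))
E
```

```text
{'clock': 6.117, 'eef_pos': [547.628, -56.52, 102.554], 'tool_rot': [-1.571, -0.0, -1.673], 'force': [-1.094, -0.199, 4.711], 'width': 7.959, 'qpos': [0.225, 0.678, -0.265, 1.906, 0.298, 0.596, -0.334]}
0 [ 0. -0. -0.]
5 [ 0.43 -0.04  1.45]
10 [ 0.98 -0.1   2.85]
15 [ 1.65 -0.17  4.21]
20 [ 2.44 -0.25  5.49]
25 [ 3.33 -0.34  6.71]
30 [ 4.33 -0.44  7.84]
35 [ 5.42 -0.56  8.88]
40 [ 6.6  -0.68  9.82]
45 [ 7.85 -0.8  10.65]
50 [ 9.17 -0.94 11.37]
55 [10.55 -1.08 11.97]
60 [11.97 -1.23 12.45]
```

View pics/wrist7.png

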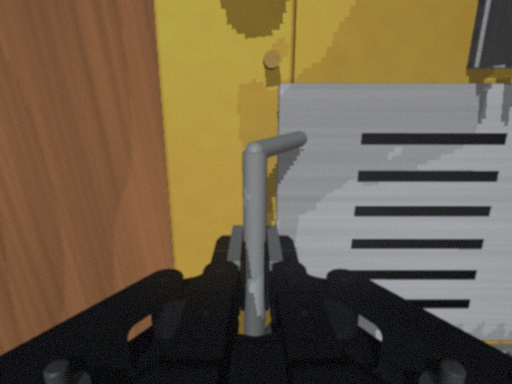

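Emit:
{"op": "servo_tool", "data": {"increments": [{"dx": 0.15, "dy": 0, "dz": 0.7, "ax": 0, "ay": 0, "az": 0, "claw": 1}, {"dx": 0.43, "dy": -0.04, "dz": 1.45, "ax": 0, "ay": 0, "az": 0, "claw": 1}, {"dx": 0.7, "dy": -0.07, "dz": 2.15, "ax": 0, "ay": 0, "az": 0, "claw": 1}, {"dx": 0.98, "dy": -0.1, "dz": 2.85, "ax": 0, "ay": 0, "az": 0, "claw": 1}, {"dx": 1.3, "dy": -0.13, "dz": 3.55, "ax": 0, "ay": 0, "az": 0, "claw": 1}, {"dx": 1.65, "dy": -0.17, "dz": 4.21, "ax": 0, "ay": 0, "az": 0, "claw": 1}, {"dx": 2.44, "dy": -0.25, "dz": 5.49, "ax": 0, "ay": 0, "az": 0, "claw": 1}, {"dx": 2.44, "dy": -0.25, "dz": 5.49, "ax": 0, "ay": 0, "az": 0, "claw": 1}]}}

```text
clock: 6.83
eef_pos: [572.2, -59.1, 159.4]
tool_rot: [-1.572, -0.0, -1.673]
force: [-5.2, 0.9, 2.1]
width: 7.6
```

```bash
python3 snap.py 8 wrist side
```

```text
{'clock': 6.833, 'eef_pos': [572.227, -59.057, 159.383], 'tool_rot': [-1.572, -0.0, -1.673], 'force': [-5.243, 0.888, 2.131], 'width': 7.587, 'qpos': [0.249, 0.625, -0.303, 1.797, 0.257, 0.759, -0.29]}
```

View pics/side8.png

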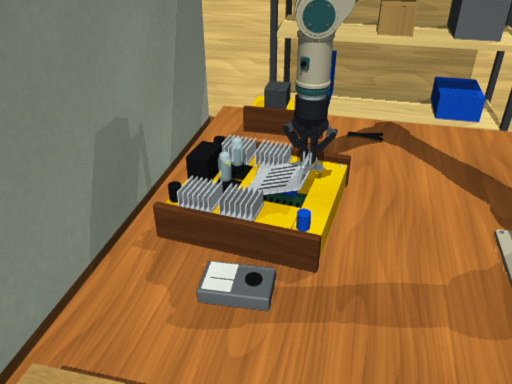

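View pics/wrist8.png

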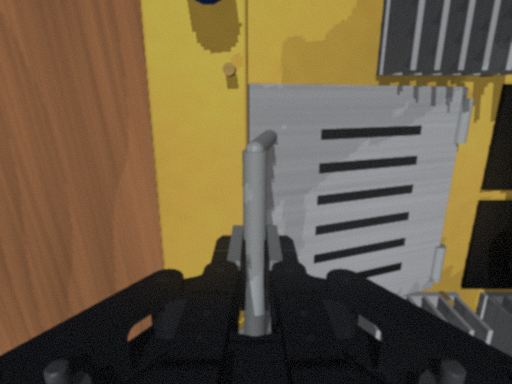

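Emit:
{"op": "servo_tool", "data": {"increments": [{"dx": 0.45, "dy": -0.05, "dz": 0.6, "ax": 0, "ay": 0, "az": 0, "claw": 1}, {"dx": 0.89, "dy": -0.09, "dz": 1.22, "ax": 0, "ay": 0, "az": 0, "claw": 1}, {"dx": 1.4, "dy": -0.14, "dz": 1.8, "ax": 0, "ay": 0, "az": 0, "claw": 1}, {"dx": 1.89, "dy": -0.19, "dz": 2.35, "ax": 0, "ay": 0, "az": 0, "claw": 1}, {"dx": 2.4, "dy": -0.25, "dz": 2.9, "ax": 0, "ay": 0, "az": 0, "claw": 1}, {"dx": 2.98, "dy": -0.31, "dz": 3.39, "ax": 0, "ay": 0, "az": 0, "claw": 1}, {"dx": 3.57, "dy": -0.37, "dz": 3.88, "ax": 0, "ay": 0, "az": 0, "claw": 1}, {"dx": 4.16, "dy": -0.43, "dz": 4.33, "ax": 0, "ay": 0, "az": 0, "claw": 1}]}}

```text
clock: 7.6
eef_pos: [611.4, -63.1, 202.0]
tool_rot: [-1.577, -0.001, -1.673]
force: [-11.3, 0.9, 8.7]
width: 7.6
```

```bash
python3 snap.py 9 side
```

```text
{'clock': 7.6, 'eef_pos': [611.368, -63.134, 201.987], 'tool_rot': [-1.577, -0.001, -1.673], 'force': [-11.348, 0.893, 8.697], 'width': 7.57, 'qpos': [0.252, 0.627, -0.317, 1.641, 0.233, 0.917, -0.254]}
```

View pics/side9.png

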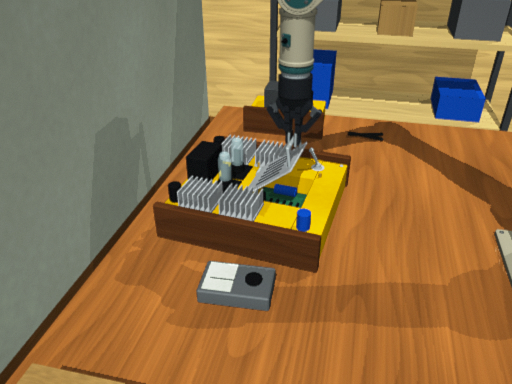

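Emit:
{"op": "servo_tool", "data": {"increments": [{"dx": 0.62, "dy": -0.06, "dz": 0.42, "ax": 0, "ay": 0, "az": 0, "claw": 1}, {"dx": 1.25, "dy": -0.12, "dz": 0.83, "ax": 0, "ay": 0, "az": 0, "claw": 1}, {"dx": 1.9, "dy": -0.19, "dz": 1.2, "ax": 0, "ay": 0, "az": 0, "claw": 1}, {"dx": 2.57, "dy": -0.26, "dz": 1.55, "ax": 0, "ay": 0, "az": 0, "claw": 1}, {"dx": 3.26, "dy": -0.33, "dz": 1.86, "ax": 0, "ay": 0, "az": 0, "claw": 1}, {"dx": 3.95, "dy": -0.4, "dz": 2.15, "ax": 0, "ay": 0, "az": 0, "claw": 1}, {"dx": 4.66, "dy": -0.48, "dz": 2.4, "ax": 0, "ay": 0, "az": 0, "claw": 1}, {"dx": 5.37, "dy": -0.55, "dz": 2.63, "ax": 0, "ay": 0, "az": 0, "claw": 1}]}}

```text
clock: 8.32
eef_pos: [668.4, -69.0, 229.5]
tool_rot: [-1.569, -0.0, -1.673]
force: [-5.1, 0.5, 4.8]
width: 7.7
```

Emit:
{"op": "servo_tool", "data": {"increments": [{"dx": 0, "dy": 0, "dz": 0, "ax": 0, "ay": 0, "az": 0, "claw": 1}, {"dx": 0, "dy": 0, "dz": 0, "ax": 0, "ay": 0, "az": 0, "claw": 1}, {"dx": 0, "dy": 0, "dz": 0, "ax": 0, "ay": 0, "az": 0, "claw": 1}, {"dx": 0, "dy": 0, "dz": 0, "ax": 0, "ay": 0, "az": 0, "claw": 1}]}}

```text
clock: 8.65
eef_pos: [668.4, -69.0, 229.5]
tool_rot: [-1.569, -0.0, -1.673]
force: [-5.0, 0.3, 7.0]
width: 7.6
```

```bash
python3 snap.py 10 side top wrist; python3 - <<'E'
import cv2
a=cv2.imread("pics/side10.png")[80:230,180:370]
cv2.imwrite("pics/side10z.png",cv2.resize(a,None,fx=4,fy=4,interpolation=cv2.INTER_CUBIC))
E
```

```text
{'clock': 8.65, 'eef_pos': [668.358, -68.982, 229.484], 'tool_rot': [-1.569, -0.0, -1.673], 'force': [-5.045, 0.334, 6.96], 'width': 7.569, 'qpos': [0.239, 0.678, -0.317, 1.447, 0.227, 1.051, -0.228]}
```

View pics/side10z.png

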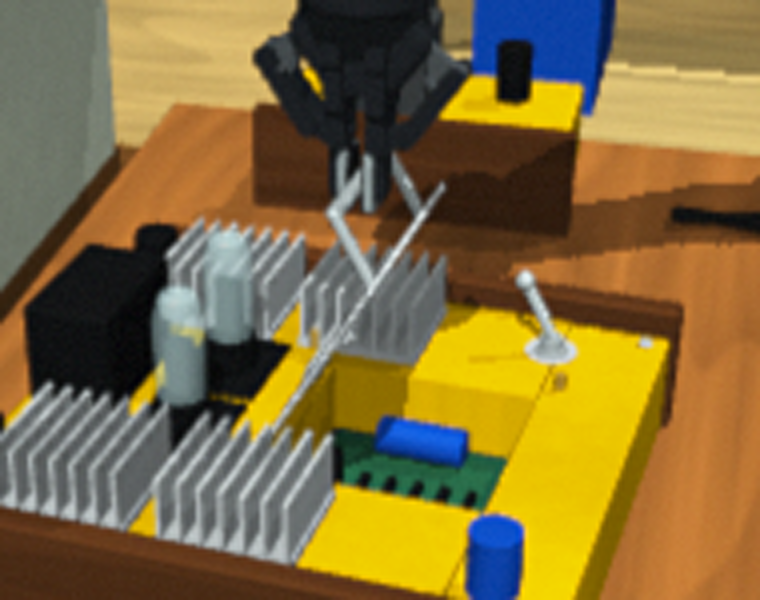

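View pics/wrist10.png

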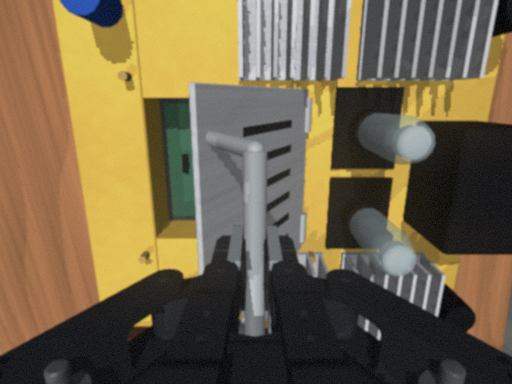

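View pics/top10.png

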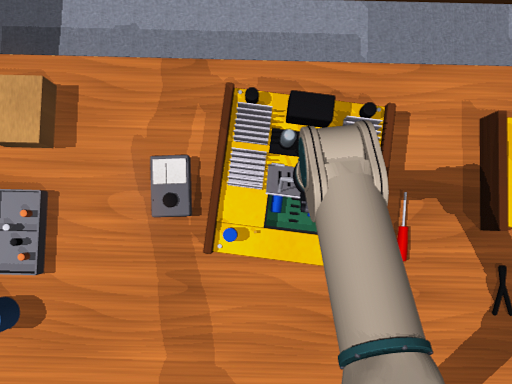

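```bash
python3 - <<'E'
from h import *
np.set_printoptions(precision=1,suppress=True)
H=np.array([714.8,-74.5,79]);e=np.array([.9948,-.102,0]);f=np.array([.102,.9948,0])
for d in(53,57,60,63,67):
    t=np.radians(d)
    for s in(77.5,-77.5):
        X=H+156*(-np.cos(t)*e+np.sin(t)*np.array([0,0,1]))+s*f
        u,v=proj("side10",X);print(d,s,"sidez",((u-180)*4,(v-80)*4),"wrist",proj("wrist10",X))
E
```

```text
53 77.5 sidez (np.float64(394.7028077522659), np.float64(312.5278270030785)) wrist (np.float64(162.3486486978857), np.float64(82.8410211492734))
53 -77.5 sidez (np.float64(465.5455391547357), np.float64(201.91946425372157)) wrist (np.float64(181.99773452476455), np.float64(336.2298272860088))
57 77.5 sidez (np.float64(379.82374410489047), np.float64(300.3467826792606)) wrist (np.float64(177.06233588189804), np.float64(82.32211294488854))
57 -77.5 sidez (np.float64(452.3140073808959), np.float64(190.95263345605514)) wrist (np.float64(194.09127178360447), np.float64(343.55392789617486))
60 77.5 sidez (np.float64(368.1729557486267), np.float64(291.77856473053714)) wrist (np.float64(189.62583945862332), np.float64(81.9429471924576))
60 -77.5 sidez (np.float64(441.9342998154211), np.float64(183.26339995969448)) wrist (np.float64(204.20956675291225), np.float64(348.8178117202175))
63 77.5 sidez (np.float64(356.14524750616783), np.float64(283.73078244320914)) wrist (np.float64(203.48336028269904), np.float64(81.57742596480723))
63 -77.5 sidez (np.float64(431.20232361724766), np.float64(176.0632608690711)) wrist (np.float64(215.19790421139783), np.float64(353.8216648685827))
67 77.5 sidez (np.float64(339.5943094860679), np.float64(273.8584449861622)) wrist (np.float64(223.89392162571312), np.float64(81.11979381185948))
67 -77.5 sidez (np.float64(416.4081308982668), np.float64(167.26624651250398)) wrist (np.float64(231.12606511563965), np.float64(359.98666754183876))
```

```bash
python3 - <<'E'
from cell import *
s=read_state();print(s["eef_pos"],s["force"],s["width"],abs(s["qd"]).max())
print(finish_job())
E
```

```text
[668.32569185 -69.00107759 229.47495225] [-4.71888829  0.8038286   6.81766717] 8.047107634905533 0.0019578340639737866
the job is handed in; nothing more can be done
None
```

I switched the amplifier off, then lifted the hatch by its bar and handed the job in with the gripper still holding it at about 60°. The hand-in gave no verdict.

- **Toggle:** I pushed it back with closed fingers until it met the stop. The push force rose to about 10 N with almost no further travel, and the ball had moved about 42 mm. The last side view still shows the lever leaning to the back.
- **Hatch angle:** The tool position gives about 60.5°, and the plate's front corners in the side and wrist views give about 59.5–60.5°.
- **Holding:** The arm was still, with joint speeds under 0.002 rad/s and wrist forces under 10 N. The fingers read about 8 mm apart on the 10 mm bar. I put that difference down to the opening reading, since the hatch followed the grip all the way up.
- **Other things:** The meter, screwdriver and capacitor show no visible movement in the pictures. No tool path came near them. The clock stood at about 9 s.

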